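Put the lens tubes away in their fitted tray

ROBOT

A 6-joint arm with a two-finger parallel gripper is mounted at the origin on the work surface. World frame = base frame: x ahead of the robot, y to its left, z up, the work surface at z = 0. Lengths are in mm, angles in rad, forces in N, time in s.
With the tool pointing down it reaches from about 350 to 775 mm from the base axis. Payload 7.3 kg.
Tool frame: the origin (TCP) lies on the centre line of the jaws, within the pads' length; the fingertips stand 17 mm ahead of it and the grasp point (between the pads) lies 2 mm behind it; z points along the fingers, y is the line along which they close (so a half turn about z gives the same grasp; the last joint's range is limited). The gripper opens to 92 mm and grips with 3 to 60 N. Pads are 19 mm wide; open, the fingers measure 130 mm over their backs; the gripper's body (75 mm by 190 mm) begins 47 mm behind the grasp point.
Start: joints at [1.099, 0.342, 1.524, -0, 1.275, -0.146], TCP at [168.02, 497.406, 243.741] pointing down, gripper open.
Joint ranges: [-2.53, 2.53], [-0.77, 2.02], [0.04, 2.7], [-1, 4.14], [0.28, 2.66], [-3.11, 3.11]. Speed limits (rad/s): [2.57, 2.57, 3.14, 3.14, 3.14, 3.14].

INTERFACE

Orientations are given as [roll, pitch, yaw] about the fixed x, y, z axes, in that order (R = Rz(yaw) Ry(pitch) Rx(roll)).
In Python, from plant import bot gives the robot as it stands. The module is installed in compiled form; this text tells all that it offers.
- The arm moves only by the shell command python3 -m pendant 'ROWS'. ROWS is JSON, a list of rows, each a list of 3 entries, a list of its own where there are three numbers: the shift along the world's x, y, z as a fraction of full scale, then the turn, a rotation vector about the world's x, y, z as a fraction of full scale, then the opening, from -1 (shut) to 1 (fully open), so that 0 is half open. In form: [[[tx, ty, tz], [rx, ry, rz], claw], ...]. A call has exactly 10 rows; each row shifts and turns the commanded pose from where the row before left it; what a row does not reach is not made up. Full scale, the value 1, is 30 mm for a shift and 0.12 rad for a turn. A row lasts 1/12 s, in which the tool goes at most 41.7 mm and 7.16 degrees, less where a joint would pass 70% of its speed; a pose out of reach is approached as far as the arm can. A call with a number of a shift or a turn outside -1 to 1 is refused whole. A call with a gripper value outside its range is refused whole. The fingers move at their own pace and stop on an object; the grip force is fixed at half the most. Time passes only in rows, so rows that do not move let the fingers close, or fill a call up. It gives the time, the measured TCP pose, the force, the opening and the grip force at its end, in the units of the state.
- bot.get_obs(): the state, without advancing time (a new reading comes with each control period).
- bot.capture(name): name is "scene" or "top" or "wrist"; returns the picture (420x560x3 uint8, blue, green, red); there is no depth.
- bot.camera_params(name): a dict with "fovy" (degrees; the focal length in pixels is half the picture's height over the tangent of half this angle, whatever the lens; pixels are square), "cx", "cy" (the principal point, pixels), "distortion" ([k1, k2, p1, p2, k3] as OpenCV has them; the pictures are not rectified), "camera_from_world" (4x4, takes a point from world to camera coordinates). Camera axes: x right, y down, z forward; pixel columns grow to the right and rows downward; lengths in mm; the calibration is good to about 2 mm. A picture is of the moment at which its call begins: read the wrist's pose just before it. camera_params takes no time and is no camera call; for the wrist camera it gives the pose at the moment of the call.
- bot.close_job(): hands the job in; it is judged then, once.
The state is a dict: "time": time; "joint_positions": joint angles; "dq": joint speeds; "tau": joint torques, N m; "tool_pos": TCP position; "tcp_rot": TCP orientation; "contact_force": force on the tool from outside, world axes, zero at the start; "moment": the same for the moment, N m; "grip_width": finger opening in mm; "finger_force": force on a finger pad.
Only numpy, scipy, OpenCV 4.12 (cv2) and the standard library are available. Lean on these libraries where they do the work, as an engineer would, in place of code of your own. Each camera call takes 0.05 s, during which the arm holds its last target. There are 200 camera calls.

TASK

Gather the three open lens extension tubes from the photo bench into the white tray, each standing upright and fully down in the round recess of its own size (large, medium, small). The two capped lenses look much like the tubes but do not belong in the tray: leave them, the flash unit and the pocket tripod standing where they are.

Things in the scene. Friction and masses are not known exactly. Their poses are not given: they have to be found in the camera images.
- large_tube (a point): large lens extension tube standing upright on the bench: a black ribbed cylinder, outside diameter 64 mm, 48 mm tall, open right through (bore 54 mm, wall 5 mm) with a bright steel ring around its upper rim; 130 g (varies by a third). The point is at its centre, half-way up (24 mm above its foot); its z axis is the cylinder axis
- medium_tube (a point): medium lens extension tube standing upright on the bench: a black ribbed cylinder, outside diameter 50 mm, 48 mm tall, open right through (bore 40 mm, wall 5 mm) with a bright steel ring around its upper rim; 100 g (varies by a third). The point is at its centre, half-way up (24 mm above its foot); its z axis is the cylinder axis
- small_tube (a point): small lens extension tube standing upright on the bench: a black ribbed cylinder, outside diameter 36 mm, 48 mm tall, open right through (bore 26 mm, wall 5 mm) with a bright steel ring around its upper rim; 70 g (varies by a third). The point is at its centre, half-way up (24 mm above its foot); its z axis is the cylinder axis
- large_seat (a point): seat of the large tube: grey square insert 100 x 100 mm, top 24 mm above the bench, with a round recess 84 mm wide, 12 mm deep, with a dark floor. Point: centre of the recess floor (12 mm above the bench); z up, y along the row, x across the tray. The three inserts lie 102 mm apart in a row, in any order, in a fixed white tray, 138 x 330 mm over its lip, walls 24 mm high
- medium_seat (a point): seat of the medium tube: grey square insert 100 x 100 mm, top 24 mm above the bench, with a round recess 70 mm wide, 12 mm deep, with a dark floor. Point: centre of the recess floor (12 mm above the bench); z up, y along the row, x across the tray. The three inserts lie 102 mm apart in a row, in any order, in a fixed white tray, 138 x 330 mm over its lip, walls 24 mm high
- small_seat (a point): seat of the small tube: grey square insert 100 x 100 mm, top 24 mm above the bench, with a round recess 56 mm wide, 12 mm deep, with a dark floor. Point: centre of the recess floor (12 mm above the bench); z up, y along the row, x across the tray. The three inserts lie 102 mm apart in a row, in any order, in a fixed white tray, 138 x 330 mm over its lip, walls 24 mm high
- wide_lens (a point): capped lens, a look-alike: a black cylinder, diameter 64 mm, 48 mm tall, closed on top by a solid lens cap (grey disc with two black grip bars), not open; stands upright on the bench, loose. The point is at its centre, half-way up
- slim_lens (a point): capped lens, a look-alike: a black cylinder, diameter 50 mm, 48 mm tall, closed on top by a solid lens cap (grey disc with two black grip bars), not open; stands upright on the bench, loose. The point is at its centre, half-way up
- flash_mid (a point): flash unit standing on its foot, bystander: black, 70 x 60 mm and 94 mm tall, white window on the head, loose. The point is at its middle, 47 mm above the bench
- tripod_mid (a point): pocket tripod, bystander: aluminium legs spread within a 95 mm circle, round black head, 96 mm tall, loose. The point is on its axis, 48 mm above the bench
Not all that is in view belongs to the job. Leave any red or yellow look-alike of the part that bears large_seat alone.

How it is judged (in metres and radians):
At the end, for the whole second after the job is handed in: Each tube stands upright (0.12 rad) in the recess of its own size, centre within 13 mm of the recess centre in plan and under 29 mm above its floor, at rest; the two lenses, the flash unit and the tripod are within 30 mm of where they started (horizontal distance between large_tube and large_seat below 0.013 m and z of large_tube in the frame of large_seat below 0.029 m and angle between the z axis of large_tube and the z axis of large_seat, either way round below 0.12 rad and linear speed of each of tube_large, tube_medium, tube_small below 0.02 m/s and horizontal distance between medium_tube and medium_seat below 0.013 m and z of medium_tube in the frame of medium_seat below 0.029 m and angle between the z axis of medium_tube and the z axis of medium_seat, either way round below 0.12 rad and horizontal distance between small_tube and small_seat below 0.013 m and z of small_tube in the frame of small_seat below 0.029 m and angle between the z axis of small_tube and the z axis of small_seat, either way round below 0.12 rad and distance of each of wide_lens, slim_lens, flash_mid, tripod_mid from where it was at the start of the episode below 0.03 m); the robot touches nothing.
It fails at once if the wide capped lens is moved by more than 30 mm or knocked over (distance of wide_lens from where it was at the start of the episode above 0.03 m or angle between wide_lens's own z axis and vertical above 0.5 rad).
It fails at once if the slim capped lens is moved by more than 30 mm or knocked over (distance of slim_lens from where it was at the start of the episode above 0.03 m or angle between slim_lens's own z axis and vertical above 0.5 rad).
It fails at once if the flash unit is moved by more than 30 mm or knocked over (distance of flash_mid from where it was at the start of the episode above 0.03 m or angle between flash_mid's own z axis and vertical above 0.5 rad).
It fails at once if the pocket tripod is moved by more than 30 mm or knocked over (distance of tripod_mid from where it was at the start of the episode above 0.03 m or angle between tripod_mid's own z axis and vertical above 0.5 rad).
It also fails if it takes over 80 s, if anything falls off the work surface, if the arm or the gripper's body presses on something with over 40 N, if the wrist force passes 120 N, or if a joint passes its speed limit or range.

## Working session

There is one attempt and no reset: what is moved stays moved. The work goes in short steps, Python scripts to look and compute and a shell command to move; the robot and the scene stay as the last step left them, time stands still between calls to the robot, and variables do not carry over. Pictures are saved under pics/ and viewed, at most 14 in all, crops included, and the job is handed in when it is done.

```bash
mkdir -p pics
cat > h.py <<'E'
import numpy as np, cv2
from plant import bot
def cam(n):
    p=bot.camera_params(n); f=210/np.tan(np.radians(p["fovy"])/2)
    K=np.array([[f,0,p["cx"]],[0,f,p["cy"]],[0,0,1.]])
    return K,np.array(p["distortion"],float),np.array(p["camera_from_world"])
def ray(c,uv,z):
    K,d,T=c; q=cv2.undistortPoints(np.array(uv,float).reshape(-1,1,2),K,d).reshape(-1,2)
    R=T[:3,:3];o=-R.T@T[:3,3]; D=np.c_[q,np.ones(len(q))]@R
    return o+D*((z-o[2])/D[:,2])[:,None]
def proj(c,X):
    K,d,T=c; return cv2.projectPoints(np.array(X,float).reshape(-1,1,3),cv2.Rodrigues(T[:3,:3])[0],T[:3,3],K,d)[0].reshape(-1,2)
E
python3 - <<'E'
from h import *
for n in ("top","scene","wrist"):
    c=cam(n); print(n,np.round(c[0][0,0]),c[1],(-c[2][:3,:3].T@c[2][:3,3]).round())
    im=bot.capture(n); cv2.imwrite(f"pics/{n}0.png",im)
a=cv2.imread("pics/top0.png"); cv2.imwrite("pics/top0b.png",cv2.resize(a,(800,600),interpolation=cv2.INTER_CUBIC))
o=bot.get_obs(); print(o)
E
```

```text
top 459.0 [-0.15155317  0.          0.          0.          0.        ] [ 455.   -7. 1131.]
scene 509.0 [0.0524989 0.        0.        0.        0.       ] [ 930.  600. 1065.]
wrist 303.0 [0.00282138 0.         0.         0.         0.        ] [ 95. 523. 384.]
{'time': 0.15, 'joint_positions': array([ 1.09903821e+00,  3.42555135e-01,  1.52476656e+00, -2.12319446e-05,
        1.27537568e+00, -1.45984105e-01]), 'dq': array([ 8.97718382e-04, -2.71227632e-03, -9.26620400e-04, -9.88226349e-06,
        1.82706418e-04,  1.27137802e-03]), 'tau': array([ 1.04353843e-03, -4.31473625e+01, -2.44352371e+01,  7.18943216e-02,
        5.35548187e-02, -9.75521880e-05]), 'tool_pos': array([167.87689459, 497.15519322, 243.21934075]), 'tcp_rot': array([-3.14049673e+00, -1.40610322e-04,  2.81582476e+00]), 'contact_force': array([0.5020173 , 0.31636665, 0.08140483]), 'moment': array([ 0.01439407, -0.05322198,  0.02381923]), 'finger_force': 0.0, 'grip_width': 91.92872268818559}
```

View pics/top0b.png

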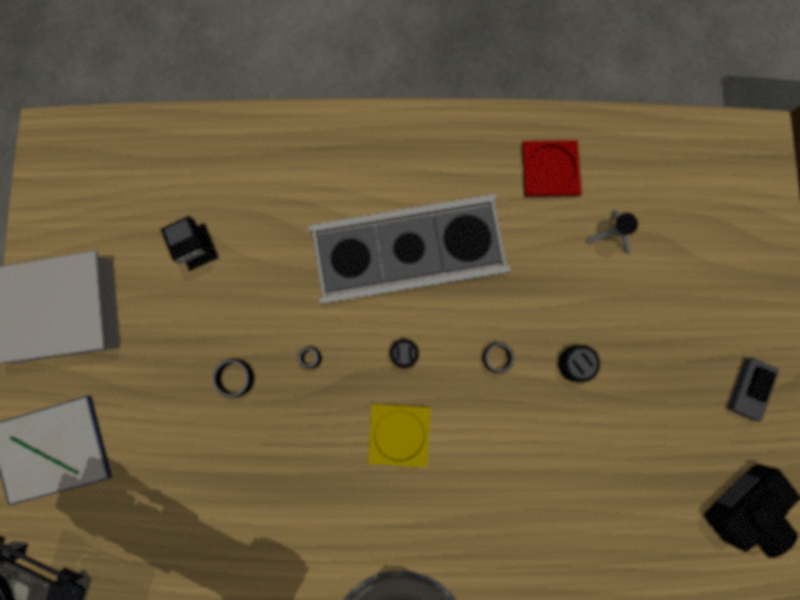

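View pics/scene0.png

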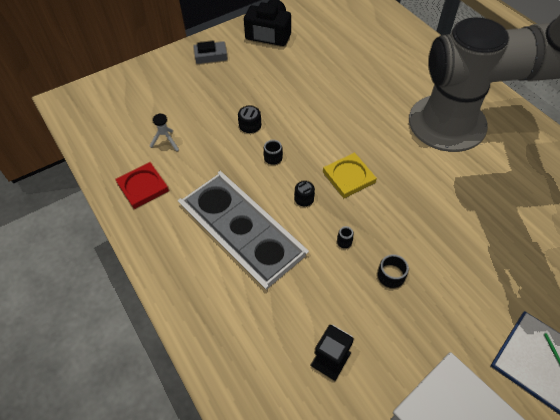

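The top view (800x600 scale) shows the tubes at large (234,378), small (310,357) and medium (498,357). The lenses are at (404,352) and (579,363). The recesses are at medium (350,257), small (409,247) and large (467,238).

Run:
```python
from h import *
im=cv2.imread("pics/top0.png"); c=cam("top")
hsv=cv2.cvtColor(im,cv2.COLOR_BGR2HSV)
out=im.copy()
def blob(m,u,r):
    k=np.zeros_like(m); cv2.circle(k,(int(u[0]),int(u[1])),r,255,-1); m=m&k
    cs=max(cv2.findContours(m,cv2.RETR_EXTERNAL,cv2.CHAIN_APPROX_NONE)[0],key=cv2.contourArea); return cs[:,0].astype(float)
def circ(P): # algebraic circle
    A=np.c_[2*P,np.ones(len(P))]; s=np.linalg.lstsq(A,(P**2).sum(1),rcond=None)[0]; return s[0],s[1],np.sqrt(s[2]+s[0]**2+s[1]**2)
V=hsv[...,2];S=hsv[...,1]
bright=((S<90)&(V>50)).astype(np.uint8)*255
dark=(V<50).astype(np.uint8)*255
for n,u,r in (("L",(234,378),20),("S",(310,357),13),("M",(498,357),18),("slim",(404,352),18),("wide",(579,363),24)):
    u=np.array(u)*.7
    for nm,m in(("br",bright),("all",((V<70)|(S<90)).astype(np.uint8)*255)):
        P=blob(m,u,r); print(n,nm,np.round(circ(ray(c,P,48)[:,:2]),1))
for n,u,r in (("M",(350,257),19),("S",(409,247),16),("L",(467,238),24)):
    P=blob(dark,np.array(u)*.7,r); print("seat",n,np.round(circ(ray(c,P,12)[:,:2]),1),np.round(circ(ray(c,P,24)[:,:2]),1))
# tray corners outer lip z=24
P=ray(c,np.array([[310,227],[496,197],[509,270],[322,301]])*.7,24)[:,:2];print(P.round(),P.mean(0).round(1))
for n,u,z in (("flash",(188,242),60),("tripod",(626,223),90),("red",(551,168),24),("yellow",(400,436),24)): print(n,ray(c,np.array(u)*.7,z).round())
a=np.hstack([cv2.resize(im[235:285,145:225],None,fx=5,fy=5),cv2.resize(im[235:285,320:400],None,fx=5,fy=5)])
cv2.imwrite("pics/c1.png",a)
```

```text
L br [438.6 285.8  30.6]
L all [439.2 280.7  33.7]
S br [474.9 155.7  16.8]
S all [474.5 153.1  18.3]
M br [ 477.2 -161.4   23.6]
M all [ 477.3 -158.6   25.2]
slim br [483.7  -3.3  11.8]
slim all [483.   -3.1  23.4]
wide br [ 467.9 -300.    22.4]
wide all [ 468.  -292.9   33.2]
seat M [648.2  91.   34. ] [646.2  90.   33.6]
seat S [666.3 -10.5  26.9] [664.  -10.5  26.6]
seat L [ 684.7 -111.9   40.9] [ 682.2 -110.8   40.4]
[[ 699.  160.]
 [ 755. -162.]
 [ 626. -183.]
 [ 571.  136.]] [662.7 -12.3]
flash [[666. 363.  60.]]
tripod [[ 696. -369.   90.]]
red [[ 809. -261.   24.]]
yellow [[345.   1.  24.]]
```

```bash
python3 -m pendant '[[[0.4,-0.4,-0.2],[0,0,0],1],[[0.8,-0.9,-0.4],[0,0,0],1],[[0.8,-0.9,-0.4],[0,0,0],1],[[0.8,-0.9,-0.4],[0,0,0],1],[[0.8,-0.9,-0.4],[0,0,0],1],[[0.8,-0.9,-0.4],[0,0,0],1],[[0.8,-0.9,-0.4],[0,0,0],1],[[0.8,-0.9,-0.4],[0,0,0],1],[[0.8,-0.9,-0.4],[0,0,0],1],[[0.8,-0.9,-0.4],[0,0,0],1]]'
```

```text
time: 0.98
tool_pos: [396.8, 240.9, 129.2]
tcp_rot: [3.141, -0.0, 2.816]
contact_force: [0.7, 1.1, 0.5]
grip_width: 92.0
finger_force: 0.0
```

```bash
python3 -m pendant '[[[0.6,-0.7,0],[0,0,0],1],[[0.8,-0.8,0],[0,0,0],1],[[0.8,-0.8,0],[0,0,0],1],[[0.4,-0.54,0],[0,0,0],1],[[0,0,0],[0,0,0],1],[[0,0,0],[0,0,0],1],[[0,0,0],[0,0,0],1],[[0,0,0],[0,0,0],1],[[0,0,0],[0,0,0],1],[[0,0,0],[0,0,0],1]]'
python3 - <<'E'
from h import *
c=cam("wrist"); im=bot.capture("wrist")
for n,p in (("S",(475,155.7,48)),("M",(477.2,-161.4,48)),("L",(438.6,285.8,48))):
    print(n,proj(c,p).round())
u=proj(c,(475,155.7,48))[0]; cv2.circle(im,(int(u[0]),int(u[1])),3,(0,0,255),-1)
cv2.imwrite("pics/w1.png",im)
E
```

```text
time: 1.82
tool_pos: [473.5, 158.0, 129.8]
tcp_rot: [3.141, -0.0, 2.817]
contact_force: [-0.6, -0.2, 0.2]
grip_width: 91.8
finger_force: 0.0
S [[280. 221.]]
M [[-63. 332.]]
L [[438. 119.]]
```

View pics/w1.png

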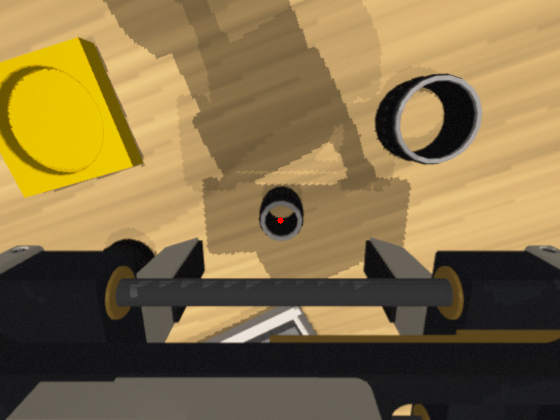

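The wrist view confirms the small tube's rim at (281,219), on the predicted mark, and the large tube's rim at (438,118), also as predicted. I'll descend and grip.

```bash
python3 -m pendant '[[[0.05,-0.08,-0.6],[0,0,0],1],[[0,0,-0.8],[0,0,0],1],[[0,0,-0.8],[0,0,0],1],[[0,0,-0.6],[0,0,0],1],[[0,0,-0.4],[0,0,0],1],[[0,0,0],[0,0,0],1],[[0,0,0],[0,0,0],-1],[[0,0,0],[0,0,0],-1],[[0,0,0],[0,0,0],-1],[[0,0,0],[0,0,0],-1]]'
python3 -m pendant '[[[0,0,0],[0,0,0],-1],[[0,0,0],[0,0,0],-1],[[0,0,0],[0,0,0],-1],[[0,0,0],[0,0,0],-1],[[0,0,0],[0,0,0],-1],[[0,0,0],[0,0,0],-1],[[0,0,0],[0,0,0],-1],[[0,0,0],[0,0,0],-1],[[0,0,0],[0,0,0],-1],[[0,0,0],[0,0,0],-1]]'
```

```text
time: 2.7
tool_pos: [476.1, 155.0, 34.7]
tcp_rot: [3.141, 0.002, 2.816]
contact_force: [0.4, 0.2, 0.5]
grip_width: 69.7
finger_force: 0.0
time: 3.53
tool_pos: [475.6, 154.8, 33.8]
tcp_rot: [3.141, 0.0, 2.816]
contact_force: [-1.2, -0.3, 1.8]
grip_width: 35.8
finger_force: 30.0
```

```bash
python3 -m pendant '[[[0,0,0.6],[0,0,0],-1],[[0,0,0.9],[0,0,0],-1],[[0,0,0.9],[0,0,0],-1],[[0.4,-0.3,0.6],[0,0,0],-1],[[0.8,-0.7,0],[0,0,0],-1],[[0.8,-0.7,0],[0,0,0],-1],[[0.8,-0.7,0],[0,0,0],-1],[[0.8,-0.7,0],[0,0,0],-1],[[0.8,-0.7,0],[0,0,0],-1],[[0.8,-0.7,0],[0,0,0],-1]]'
python3 -m pendant '[[[0.8,-0.7,0],[0,0,0],-1],[[0.3,-0.34,0],[0,0,0],-1],[[0,0,0],[0,0,0],-1],[[0,0,0],[0,0,0],-1],[[0,0,-0.4],[0,0,0],-1],[[0,0,-0.4],[0,0,0],-1],[[0,0,0],[0,0,0],-1],[[0,0,0],[0,0,0],-1],[[0,0,0],[0,0,0],-1],[[0,0,0],[0,0,0],-1]]'
python3 - <<'E'
from h import *
c=cam("wrist"); im=bot.capture("wrist");print(bot.get_obs()["tool_pos"])
for p in ((664.5,-11,24),(646.5,90,24),(683.5,-111.5,24)):
    for a in np.linspace(0,6.28,24):
        r={90:35,-11:28,-111.5:42}[p[1]]
        u=proj(c,(p[0]+r*np.cos(a),p[1]+r*np.sin(a),24))[0]
        if 0<u[0]<560 and 0<u[1]<420: cv2.circle(im,(int(u[0]),int(u[1])),2,(0,0,255),-1)
cv2.imwrite("pics/w2.png",im)
E
```

```text
time: 4.37
tool_pos: [632.3, 18.7, 123.4]
tcp_rot: [-3.142, -0.001, 2.816]
contact_force: [0.1, 0.5, 0.0]
grip_width: 35.7
finger_force: 30.0
time: 5.2
tool_pos: [664.7, -11.1, 100.2]
tcp_rot: [3.141, 0.001, 2.816]
contact_force: [0.5, 0.1, -0.1]
grip_width: 35.8
finger_force: 30.0
[664.755538   -11.203847   100.31780869]
```

View pics/w2.png

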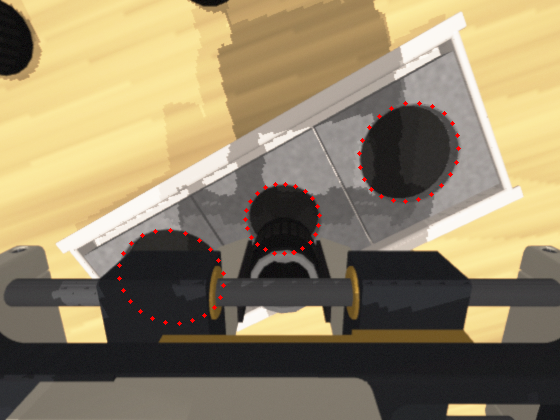

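The recess outlines fall exactly on the predicted red dots, including the small one at (283,218). I'll lower and release.

```bash
python3 -m pendant '[[[0,0,-0.4],[0,0,0],-1],[[0,0,-0.6],[0,0,0],-1],[[0,0,-0.4],[0,0,0],-1],[[0,0,-0.2],[0,0,0],-1],[[0,0,-0.17],[0,0,0],-1],[[0,0,0],[0,0,0],-1],[[0,0,0],[0,0,0],0.4],[[0,0,0],[0,0,0],0.4],[[0,0,0],[0,0,0],0.4],[[0,0,0],[0,0,0],0.4]]'
python3 -m pendant '[[[0,0,0],[0,0,0],0.4],[[0,0,0],[0,0,0],0.4],[[0,0,0],[0,0,0],0.4],[[0,0,0.3],[0,0,0],0.4],[[0,0,0.8],[0,0,0],0.4],[[0,0,0.9],[0,0,0],0.4],[[0,0,0.8],[0,0,0],1],[[0,0,0],[0,0,0],1],[[0,0,0],[0,0,0],1],[[0,0,0],[0,0,0],1]]'
```

```text
time: 6.08
tool_pos: [664.7, -11.4, 46.9]
tcp_rot: [3.141, 0.001, 2.816]
contact_force: [-0.5, -0.2, 0.7]
grip_width: 57.5
finger_force: 0.0
time: 6.92
tool_pos: [664.1, -11.3, 130.5]
tcp_rot: [-3.142, -0.001, 2.816]
contact_force: [0.7, 0.4, -0.3]
grip_width: 86.6
finger_force: 0.0
```

```bash
python3 -m pendant '[[[-0.4,-0.3,0],[0,0,0],1],[[-0.8,-0.65,0],[0,0,0],1],[[-0.8,-0.65,0],[0,0,0],1],[[-0.8,-0.65,0],[0,0,0],1],[[-0.8,-0.65,0],[0,0,0],1],[[-0.8,-0.65,0],[0,0,0],1],[[-0.8,-0.65,0],[0,0,0],1],[[-0.8,-0.65,0],[0,0,0],1],[[-0.24,-0.15,0],[0,0,0],1],[[0,0,0],[0,0,0],1]]'
python3 - <<'E'
from h import *
c=cam("wrist"); im=bot.capture("wrist");print(bot.get_obs()["tool_pos"])
for a in np.linspace(0,6.28,24):
    u=proj(c,(477.2+25*np.cos(a),-161.4+25*np.sin(a),48))[0]; cv2.circle(im,(int(u[0]),int(u[1])),1,(0,0,255),-1)
cv2.imwrite("pics/w3.png",im)
t=bot.capture("top"); cv2.imwrite("pics/t3.png",cv2.resize(t[130:220,210:370],(800,450)))
E
```

```text
time: 7.75
tool_pos: [475.3, -162.1, 129.8]
tcp_rot: [3.141, -0.003, 2.813]
contact_force: [-0.6, 0.2, -0.3]
grip_width: 91.8
finger_force: 0.0
[ 476.80001923 -161.5488535   130.09984939]
```

View pics/w3.png

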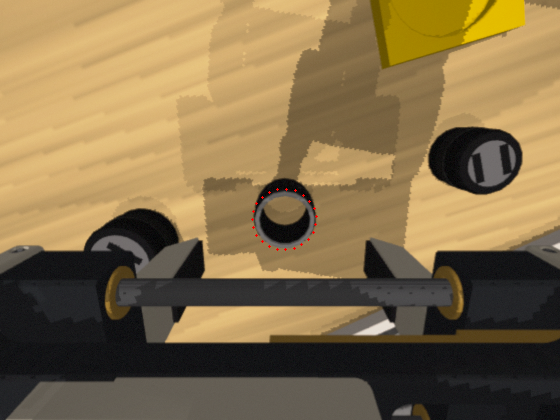

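View pics/t3.png

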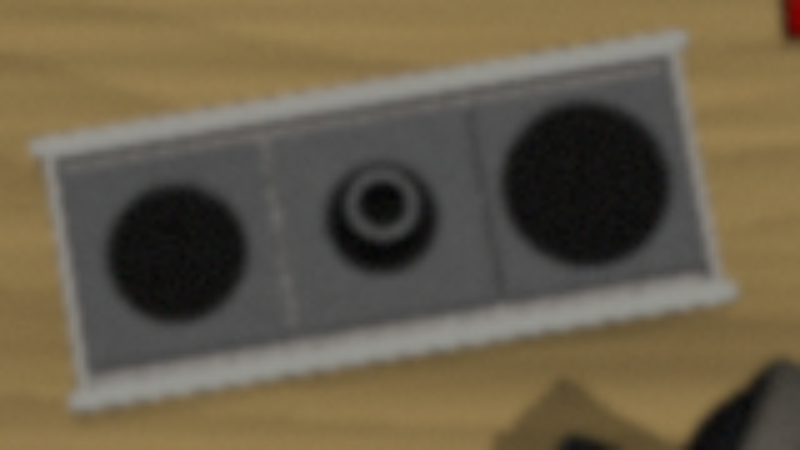

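In the top view the small tube stands in the middle recess at (382,205). In the wrist view the medium tube's rim sits on the predicted circle at (285,219).

```bash
python3 -m pendant '[[[0,0,-0.6],[0,0,0],1],[[0,0,-0.8],[0,0,0],1],[[0,0,-0.8],[0,0,0],1],[[0,0,-0.6],[0,0,0],1],[[0,0,-0.4],[0,0,0],1],[[0,0,0],[0,0,0],1],[[0,0,0],[0,0,0],-1],[[0,0,0],[0,0,0],-1],[[0,0,0],[0,0,0],-1],[[0,0,0],[0,0,0],-1]]'
python3 -m pendant '[[[0,0,0],[0,0,0],-1],[[0,0,0],[0,0,0],-1],[[0,0,0],[0,0,0],-1],[[0,0,0],[0,0,0],-1],[[0,0,0],[0,0,0],-1],[[0,0,0.4],[0,0,0],-1],[[0,0,0.8],[0,0,0],-1],[[0,0,0.8],[0,0,0],-1],[[0,0,0.8],[0,0,0],-1],[[0,0,0.2],[0,0,0],-1]]'
```

```text
time: 8.68
tool_pos: [478.0, -161.5, 35.5]
tcp_rot: [-3.141, 0.002, 2.816]
contact_force: [0.2, 0.1, 0.2]
grip_width: 69.6
finger_force: 0.0
time: 9.52
tool_pos: [478.7, -162.1, 127.7]
tcp_rot: [-3.141, 0.005, 2.816]
contact_force: [0.7, -0.2, -1.2]
grip_width: 49.9
finger_force: 30.0
```

```bash
python3 -m pendant '[[[0.3,0.4,0],[0,0,0],-1],[[0.64,0.95,0],[0,0,0],-1],[[0.64,0.95,0],[0,0,0],-1],[[0.64,0.95,0],[0,0,0],-1],[[0.64,0.95,0],[0,0,0],-1],[[0.64,0.95,0],[0,0,0],-1],[[0.64,0.95,0],[0,0,0],-1],[[0.64,0.95,0],[0,0,0],-1],[[0.64,0.95,0],[0,0,0],-1],[[0.23,0.38,0],[0,0,0],-1]]'
python3 -m pendant '[[[0,0,0],[0,0,0],-1],[[0,0,-0.4],[0,0,0],-1],[[0,0,-0.6],[0,0,0],-1],[[0,0,-0.6],[0,0,0],-1],[[0,0,-0.4],[0,0,0],-1],[[0,0,-0.2],[0,0,0],-1],[[0,0,0],[0,0,0],-1],[[0,0,0],[0,0,0],-1],[[0,0,0],[0,0,0],-1],[[0,0,0],[0,0,0],-1]]'
```

```text
time: 10.35
tool_pos: [648.1, 93.9, 123.0]
tcp_rot: [3.14, -0.0, 2.818]
contact_force: [-0.9, -0.7, -2.0]
grip_width: 49.6
finger_force: 30.0
time: 11.18
tool_pos: [647.5, 89.9, 59.8]
tcp_rot: [3.141, 0.002, 2.816]
contact_force: [0.4, -0.3, -1.1]
grip_width: 49.8
finger_force: 30.0
```

```bash
python3 -m pendant '[[[0,0,-0.2],[0,0,0],-1],[[0,0,-0.15],[0,0,0],-1],[[0,0,-0.09],[0,0,0],-1],[[0,0,0],[0,0,0],-1],[[0,0,0],[0,0,0],0.6],[[0,0,0],[0,0,0],0.6],[[0,0,0],[0,0,0],0.6],[[0,0,0],[0,0,0],0.6],[[0,0,0],[0,0,0],0.6],[[0,0,0],[0,0,0],0.6]]'
python3 -m pendant '[[[0,0,0.3],[0,0,0],0.6],[[0,0,0.8],[0,0,0],0.6],[[0,0,0.9],[0,0,0],0.6],[[0,0,0.8],[0,0,0],1],[[-0.4,0.4,0],[0,0,0],1],[[-0.8,0.76,0],[0,0,0],1],[[-0.8,0.76,0],[0,0,0],1],[[-0.8,0.76,0],[0,0,0],1],[[-0.8,0.76,0],[0,0,0],1],[[-0.8,0.76,0],[0,0,0],1]]'
```

```text
time: 12.02
tool_pos: [646.7, 90.0, 45.2]
tcp_rot: [-3.142, -0.0, 2.816]
contact_force: [0.2, 0.6, 0.3]
grip_width: 73.3
finger_force: 0.0
time: 12.85
tool_pos: [513.7, 216.9, 130.3]
tcp_rot: [3.141, 0.001, 2.815]
contact_force: [0.4, 0.9, 0.1]
grip_width: 91.5
finger_force: 0.0
```

```bash
python3 -m pendant '[[[-0.8,0.76,0],[0,0,0],1],[[-0.8,0.76,0],[0,0,0],1],[[-0.65,0.58,0],[0,0,0],1],[[-0.28,0.23,0],[0,0,0],1],[[0,0,0],[0,0,0],1],[[0,0,0],[0,0,0],1],[[0,0,0],[0,0,0],1],[[0,0,0],[0,0,0],1],[[0,0,0],[0,0,0],1],[[0,0,0],[0,0,0],1]]'
python3 - <<'E'
from h import *
c=cam("wrist"); im=bot.capture("wrist");print(bot.get_obs()["tool_pos"])
for a in np.linspace(0,6.28,24):
    u=proj(c,(438.6+32*np.cos(a),285.8+32*np.sin(a),48))[0]; cv2.circle(im,(int(u[0]),int(u[1])),1,(0,0,255),-1)
t=bot.capture("top"); t=cv2.resize(t[130:220,210:370],(560,315))
cv2.imwrite("pics/w4.png",cv2.resize(np.vstack([im[100:350],t]),None,fx=1,fy=1))
E
```

```text
time: 13.68
tool_pos: [439.6, 285.2, 129.3]
tcp_rot: [-3.142, 0.0, 2.814]
contact_force: [-0.6, -0.5, 0.4]
grip_width: 91.5
finger_force: 0.0
[439.4521861  285.35778988 129.32727838]
```

View pics/w4.png

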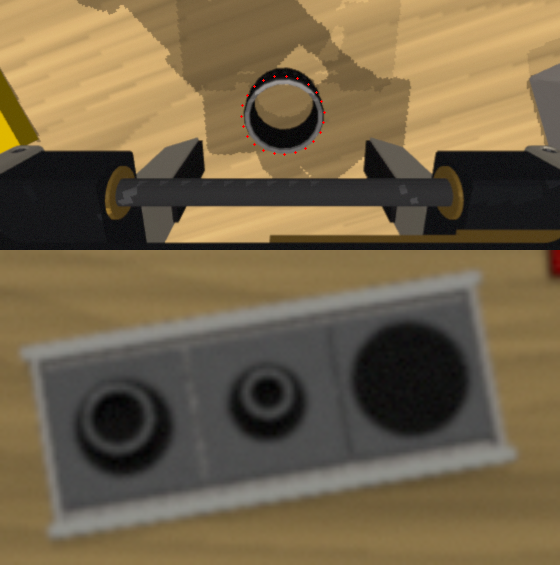

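The medium and small tubes stand in their recesses, at (118,416) and (267,393) in the picture. The large tube's rim is on the predicted circle, centred at about (285,115).

```bash
python3 -m pendant '[[[0,0,-0.6],[0,0,0],1],[[0,0,-0.8],[0,0,0],1],[[0,0,-0.8],[0,0,0],1],[[0,0,-0.6],[0,0,0],1],[[0,0,-0.37],[0,0,0],1],[[0,0,0],[0,0,0],1],[[0,0,0],[0,0,0],-1],[[0,0,0],[0,0,0],-1],[[0,0,0],[0,0,0],-1],[[0,0,0],[0,0,0],-1]]'
python3 -m pendant '[[[0,0,0],[0,0,0],-1],[[0,0,0],[0,0,0],-1],[[0,0,0],[0,0,0],-1],[[0,0,0],[0,0,0],-1],[[0,0,0],[0,0,0],-1],[[0,0,0.4],[0,0,0],-1],[[0,0,0.8],[0,0,0],-1],[[0,0,0.8],[0,0,0],-1],[[0,0,0.8],[0,0,0],-1],[[0,0,0.2],[0,0,0],-1]]'
```

```text
time: 14.62
tool_pos: [439.5, 286.2, 35.3]
tcp_rot: [3.14, 0.001, 2.816]
contact_force: [0.1, -0.1, 0.3]
grip_width: 69.8
finger_force: 0.0
time: 15.45
tool_pos: [440.3, 286.7, 127.6]
tcp_rot: [3.138, 0.004, 2.816]
contact_force: [1.2, 0.7, -1.1]
grip_width: 63.3
finger_force: 30.0
```

```bash
python3 -m pendant '[[[0.32,-0.5,0],[0,0,0],-1],[[0.56,-0.91,0],[0,0,0],-1],[[0.56,-0.91,0],[0,0,0],-1],[[0.56,-0.91,0],[0,0,0],-1],[[0.56,-0.91,0],[0,0,0],-1],[[0.56,-0.91,0],[0,0,0],-1],[[0.56,-0.91,0],[0,0,0],-1],[[0.56,-0.91,0],[0,0,0],-1],[[0.56,-0.91,0],[0,0,0],-1],[[0.56,-0.91,0],[0,0,0],-1]]'
python3 -m pendant '[[[0.56,-0.91,0],[0,0,0],-1],[[0.56,-0.91,0],[0,0,0],-1],[[0.56,-0.91,0],[0,0,0],-1],[[0.56,-0.91,0],[0,0,0],-1],[[0.37,-0.6,0],[0,0,0],-1],[[0.19,-0.31,0],[0,0,0],-1],[[0,0,0],[0,0,0],-1],[[0,0,0],[0,0,0],-1],[[0,0,-0.3],[0,0,0],-1],[[0,0,-0.5],[0,0,0],-1]]'
```

```text
time: 16.28
tool_pos: [599.8, 23.8, 123.0]
tcp_rot: [-3.141, -0.002, 2.816]
contact_force: [1.4, 0.1, -1.9]
grip_width: 63.5
finger_force: 30.0
time: 17.12
tool_pos: [684.2, -110.1, 101.2]
tcp_rot: [3.141, 0.003, 2.817]
contact_force: [0.5, -0.2, -1.7]
grip_width: 63.5
finger_force: 30.0
```

```bash
python3 -m pendant '[[[0,0,-0.5],[0,0,0],-1],[[0,0,-0.5],[0,0,0],-1],[[0,0,-0.4],[0,0,0],-1],[[0,0,-0.25],[0,0,0],-1],[[0,0,-0.13],[0,0,0],-1],[[0,0,0],[0,0,0],-1],[[0,0,0],[0,0,0],-1],[[0,0,0],[0,0,0],0.8],[[0,0,0],[0,0,0],0.8],[[0,0,0],[0,0,0],0.8]]'
python3 -m pendant '[[[0,0,0],[0,0,0],0.8],[[0,0,0],[0,0,0],0.8],[[0,0,0],[0,0,0],0.8],[[0,0,0.3],[0,0,0],0.8],[[0,0,0.8],[0,0,0],0.8],[[0,0,0.9],[0,0,0],0.8],[[0,0,0.9],[0,0,0],0.8],[[-0.5,0,0.7],[0,0,0],0.8],[[-0.8,0,0.5],[0,0,0],0.8],[[-0.8,0,0.3],[0,0,0],0.8]]'
python3 -m pendant '[[[-0.8,0,0.4],[0,0,0],0.8],[[-0.8,0,0.4],[0,0,0],0.8],[[-0.8,0,0.4],[0,0,0],0.8],[[-0.8,0,0.4],[0,0,0],0.8],[[-0.5,0,0.2],[0,0,0],0.8],[[-0.2,0,0],[0,0,0],0.8],[[0,0,0],[0,0,0],0.8],[[0,0,0],[0,0,0],0.8],[[0,0,0],[0,0,0],0.8],[[0,0,0],[0,0,0],0.8]]'
python3 - <<'E'
from h import *
t=bot.capture("top"); s=bot.capture("scene")
a=cv2.resize(t[130:220,210:370],(560,315)); b=cv2.resize(s[80:300,110:320],(270,283))
cv2.imwrite("pics/t5.png",np.vstack([a,np.hstack([b,np.zeros((283,290,3),np.uint8)])]))
E
```

```text
time: 17.95
tool_pos: [684.0, -111.3, 47.3]
tcp_rot: [3.141, 0.001, 2.816]
contact_force: [-1.1, -1.1, 0.3]
grip_width: 78.9
finger_force: 0.0
time: 18.78
tool_pos: [621.0, -111.5, 181.9]
tcp_rot: [3.141, 0.004, 2.816]
contact_force: [-0.1, 0.2, -0.4]
grip_width: 82.7
finger_force: 0.0
time: 19.62
tool_pos: [504.3, -111.3, 232.2]
tcp_rot: [3.141, -0.001, 2.816]
contact_force: [0.1, 0.2, 0.0]
grip_width: 82.5
finger_force: 0.0
```

View pics/t5.png

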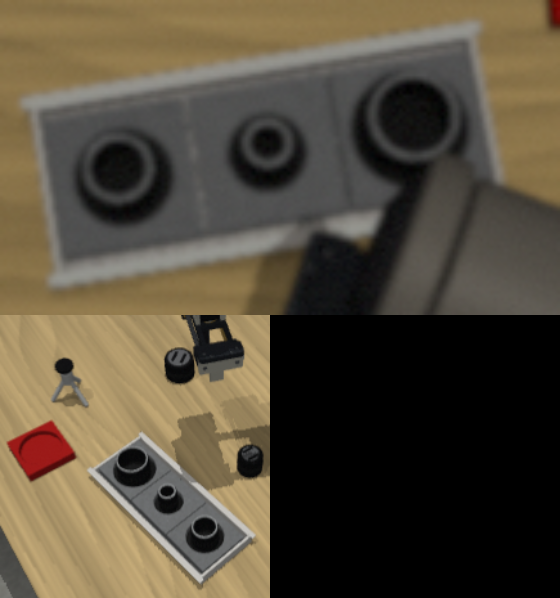

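All three tubes stand in their recesses, with rims at (118,170), (267,145) and (410,115). The two lenses and the tripod in view are undisturbed, so I'm handing in.

```bash
python3 -c "
from plant import bot; print(bot.close_job())"
```

```text
the job is handed in; nothing more can be done
None
```

The job is handed in: the last pictures showed all three tubes upright in the recesses of their own size and the two lenses and the tripod undisturbed (the flash unit was not re-checked, but the arm stayed clear of it); no verdict came back.

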